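# Rack the stirrer shafts for drying

### The job

Load every washed stirrer shaft lying on the bench into the white drying rack: slide the rack's keeper fully open by its black knob, pass each shaft's plain end through a free eyelet of the rack so that it pokes out beyond the plate, and rest the blade end of the rod in the notch opposite so the shaft lies level. Once all the shafts are in, slide the keeper fully shut over them; do not knock over or shove the glassware and the bottle standing about.

Things in the scene. Friction and masses are not known exactly. Their poses are not given: they have to be found in the camera images.
- rack: White plastic rack, fixed. Origin on the bench under its middle, +x = threading direction, z up. Base 170 x 280 x 12 mm. Four lanes along x, at y = -100, -40, 40, 100 mm, each from a V-notch (x = -75) to an eyelet (x = 55). A shaft home lies level: origin near x = 0, z = 62 mm, its +x along the rack's, plain end 20 mm out beyond the eyelet plate, blade outside the notch rail (meets it at x = +10)
- keeper (a joint): Steel comb sliding along rack y just inside the notch rail (x = -69 to -63 mm). 0 = shut: a tongue over each notch, underside at z = 70 mm, 4 mm clear of a seated rod. 0.025 m = fully open (moved to rack +y): tongues and uprights then cover 19 to 46 mm on the +y side of each lane's centre, up to z = 75 mm, and the notch is free from above. Friction 2 N, no spring
- keeper_knob (a point): Centre of the top face of the keeper's black knob, 122 mm above the bench: an upright square post 14 x 14 mm, 34 mm tall, between the two middle lanes (rack x = -66 mm, y = -12.5 mm when shut, +12.5 when open). Its sides are parallel to the rack's; it moves with the comb
- eyelet1 (a point): Eyelet of lane 1: centre of a round 15 mm through hole at its entry face, 65.5 mm above the bench, in an upright plate 10 mm thick with its top at 87 mm. +x = threading direction
- notch1 (a point): V-notch of lane 1, facing eyelet 1: bottom of the V, 56 mm above the bench, at the middle of the 10 mm thick rail; 90 degrees, open upwards, tips at 73 mm. Axes as the rack's
- eyelet2 (a point): Eyelet of lane 2: centre of a round 15 mm through hole at its entry face, 65.5 mm above the bench, in an upright plate 10 mm thick with its top at 87 mm. +x = threading direction
- notch2 (a point): V-notch of lane 2, facing eyelet 2: bottom of the V, 56 mm above the bench, at the middle of the 10 mm thick rail; 90 degrees, open upwards, tips at 73 mm. Axes as the rack's
- eyelet3 (a point): Eyelet of lane 3: centre of a round 15 mm through hole at its entry face, 65.5 mm above the bench, in an upright plate 10 mm thick with its top at 87 mm. +x = threading direction
- notch3 (a point): V-notch of lane 3, facing eyelet 3: bottom of the V, 56 mm above the bench, at the middle of the 10 mm thick rail; 90 degrees, open upwards, tips at 73 mm. Axes as the rack's
- eyelet4 (a point): Eyelet of lane 4: centre of a round 15 mm through hole at its entry face, 65.5 mm above the bench, in an upright plate 10 mm thick with its top at 87 mm. +x = threading direction
- notch4 (a point): V-notch of lane 4, facing eyelet 4: bottom of the V, 56 mm above the bench, at the middle of the 10 mm thick rail; 90 degrees, open upwards, tips at 73 mm. Axes as the rack's
- shaft1: First of four like stirrer shafts (3 or 4 are present): 8 mm steel rod, round ends, with a white square sleeve (44 long, 16 x 16 mm) to grip and a flat blade 20 x 20 x 2.5 mm at one end. Origin: on the rod axis, middle of the sleeve, 8 mm above the bench as it lies, level. +x points along the rod to the plain end, 85 mm from the origin; the blade covers x = -90 to -110 mm. About 0.1 kg
- shaft2: Second of four like stirrer shafts (3 or 4 are present): 8 mm steel rod, round ends, with a white square sleeve (44 long, 16 x 16 mm) to grip and a flat blade 20 x 20 x 2.5 mm at one end. Origin: on the rod axis, middle of the sleeve, 8 mm above the bench as it lies, level. +x points along the rod to the plain end, 85 mm from the origin; the blade covers x = -90 to -110 mm. About 0.1 kg
- shaft3: Third of four like stirrer shafts (3 or 4 are present): 8 mm steel rod, round ends, with a white square sleeve (44 long, 16 x 16 mm) to grip and a flat blade 20 x 20 x 2.5 mm at one end. Origin: on the rod axis, middle of the sleeve, 8 mm above the bench as it lies, level. +x points along the rod to the plain end, 85 mm from the origin; the blade covers x = -90 to -110 mm. About 0.1 kg
- shaft4: Fourth of four like stirrer shafts (3 or 4 are present): 8 mm steel rod, round ends, with a white square sleeve (44 long, 16 x 16 mm) to grip and a flat blade 20 x 20 x 2.5 mm at one end. Origin: on the rod axis, middle of the sleeve, 8 mm above the bench as it lies, level. +x points along the rod to the plain end, 85 mm from the origin; the blade covers x = -90 to -110 mm. About 0.1 kg
- vial1: Bystander: small capped glass vial, 28 mm wide, 55 mm high, origin at its foot
- vial2: Bystander: small capped glass vial, 28 mm wide, 55 mm high, origin at its foot
- vial3: Bystander: small capped glass vial, 28 mm wide, 55 mm high, origin at its foot
- beaker: Bystander: open glass beaker, 76 mm wide, 95 mm high, origin at its foot
- wash_bottle: Bystander: clear plastic bottle, 68 mm wide, 170 mm high, origin at its foot
Mind the look-alikes: they are no part of the job. Leave any turquoise look-alike of the shaft3 alone. Leave any pink look-alike of the shaft1 alone.

How it is judged:
On the way, in this order (a step that is already met when the one before it is completed fails the run):
1. the keeper is slid open (value of joint keeper above 0.02 m), for 0.2 s.
2. all shafts present are threaded through the eyelet plate and lie level in the notches (x of shaft1 in the frame of rack between -0.018 and 0.02 m and height (world z) of shaft1 between 0.058 and 0.0665 m and angle between the x axis of each of shaft1, shaft2, shaft3, shaft4 and the x axis of rack, either way round below 0.05 rad and y of shaft1 in the frame of rack between -0.12 and 0.12 m and x of shaft2 in the frame of rack between -0.018 and 0.02 m and height (world z) of shaft2 between 0.058 and 0.0665 m and y of shaft2 in the frame of rack between -0.12 and 0.12 m and x of shaft3 in the frame of rack between -0.018 and 0.02 m and height (world z) of shaft3 between 0.058 and 0.0665 m and y of shaft3 in the frame of rack between -0.12 and 0.12 m and x of shaft4 in the frame of rack between -0.018 and 0.02 m and height (world z) of shaft4 between 0.058 and 0.0665 m and y of shaft4 in the frame of rack between -0.12 and 0.12 m), for 0.2 s.
3. the keeper is slid shut over the shafts (value of joint keeper below 0.004 m), for 0.2 s.
At the end, for the whole second after the job is handed in: Every shaft present rests in a lane: origin 58 to 66.5 mm above the bench, no more than 18 mm short of (or 20 mm past) the rack's origin along rack x, within 120 mm along y, axis within 0.05 rad of rack x; all at rest; keeper within 4 mm of shut (all of step 2 and value of joint keeper below 0.004 m and linear speed of each of shaft1, shaft2, shaft3, shaft4 below 0.03 m/s); the robot touches nothing.
It fails at once if a vial, the beaker or the bottle is knocked over or shoved more than 5 cm (angle between any of vial1, vial2, vial3, beaker, wash_bottle's own z axis and vertical above 0.6 rad or distance of any of vial1, vial2, vial3, beaker, wash_bottle from where it was at the start of the episode above 0.05 m).
Of shaft1, shaft2, shaft3, shaft4 only 3 to 4 are there at a start; the rules pass over those that are not, and their reading is None.
At some moment in a run one of shaft1, shaft2, shaft3, shaft4 may be knocked a few centimetres aside while the robot is not near it.
It also fails if it takes over 210 s, if anything falls off the work surface, if the arm or the gripper's body presses on something with over 40 N, if the wrist force passes 120 N, or if a joint passes its speed limit or range.

### The arm

A 6-joint arm with a two-finger parallel gripper is mounted at the origin on the work surface. World frame = base frame: x ahead of the robot, y to its left, z up, the work surface at z = 0. Lengths are in m, angles in rad, forces in N, time in s.
With the tool pointing down it reaches from about 0.35 to 1 m from the base axis. Payload 7.1 kg.
Tool frame: the origin (TCP) lies at the very end of the fingers, on their centre line; the grasp point (between the pads) lies 19 mm behind it; z points along the fingers, y is the line along which they close (so a half turn about z gives the same grasp; the last joint's range is limited). The gripper opens to 85 mm and grips with 20 to 120 N. Pads are 22 mm wide; open, the fingers measure 114 mm over their backs; the gripper's body (76 mm by 85 mm) begins 54 mm behind the grasp point. The pads swing forward as they close: fully open they stand 13 mm farther back than shut.
Start: joints at [-1.122, 0.423, 1.63, -0, 1.089, -0.019], TCP at [0.282, -0.558, 0.231] pointing down, gripper open.
Joint ranges: [-3, 3], [-0.9, 2.11], [0.09, 2.58], [-1.31, 4.45], [0.11, 2.69], [-2.54, 2.54]. Speed limits (rad/s): [2.39, 2.39, 3.01, 3.14, 3.14, 3.14].

### API

Orientations are given as [roll, pitch, yaw] about the fixed x, y, z axes, in that order (R = Rz(yaw) Ry(pitch) Rx(roll)).
In Python, from bench import robot gives the robot as it stands. The module is installed in compiled form; this text tells all that it offers.
- The arm moves only by the tool play_rows, never from a script. Its argument "plan" is a list of rows, each a list of 2 entries, a list of its own where there are three numbers: the shift along the tool's x, y, z in mm, then the turn, a rotation vector about the tool's x, y, z in degrees. A call has 1 to 5 rows; each row shifts and turns the commanded pose from where the row before left it, along the tool's axes as they then stand; what a row does not reach is not made up. A row lasts 1/8 s, in which the tool goes at most 62.5 mm and 10.7 degrees, less where a joint would pass 70% of its speed; a pose out of reach is approached as far as the arm can. A call is refused whole if a number of a shift passes 62.5 or a number of a turn 10.7, either way. A call with a gripper value outside its range is refused whole. "fingers" is the opening, from -1 (shut) to 1 (fully open), set as the call begins (left out, the last holds). The fingers move at their own pace and stop on an object; the grip force is fixed at half the most. Time passes only in rows, so rows that do not move let the fingers close. It gives the time, the measured TCP pose, the force, the opening and the grip force at its end, in the units of the state.
- robot.read_state(): the state, without advancing time (a new reading comes with each control period).
- robot.read_camera(name): name is "scene" or "top"; returns the picture (480x640x3 uint8, red, green, blue); there is no depth.
- robot.camera_model(name): a dict with "camera_matrix" (3x3 intrinsics, pixels), "k1" (the pictures are not rectified: a ray, as slopes to the right and down, at radius r is drawn at 1 + k1 r^2 times it, then the intrinsics apply), "eye" and "attitude" of the camera in the world. Camera axes: x right, y up, looking along -z (the intrinsics and any distortion apply to the point x, -y, -z); pixel columns grow to the right and rows downward; lengths in m; the calibration is good to about 2 mm. A picture is of the moment at which its call begins. camera_model takes no time and is no camera call.
- robot.job_done(): hands the job in; it is judged then, once.
The state is a dict: "t": time; "joints": joint angles; "joint_vel": joint speeds; "joint_torque": joint torques, N m; "tool_pos": TCP position; "eef_rot": TCP orientation; "contact_force": force on the tool from outside, world axes, zero at the start; "moment": the same for the moment, N m; "width": opening from 0.0 (shut) to 1.0 (fully open); "grasp_force": force on a finger pad.
Only numpy, scipy, OpenCV 4.12 (cv2) and the standard library are available. Lean on these libraries where they do the work, as an engineer would, in place of code of your own. Each camera call takes 0.05 s, during which the arm holds its last target. There are 200 camera calls.

## Working session

There is one attempt and no reset: what is moved stays moved. The work goes in short steps, Python scripts to look and compute and a tool call to move; the robot and the scene stay as the last step left them, time stands still between calls to the robot, and variables do not carry over. Pictures are saved under pics/ and viewed, at most 14 in all, crops included, and the job is handed in when it is done.

Besides the shell and the picture viewer there is one more tool, called after "Emit:" as a command line: name --argument value ..., lists and objects as JSON in quotes. play_rows: Moves the arm, as the interface text tells. Its arguments: {"type":"object","properties":{"plan":{"type":"array"},"fingers":{"type":"number"}},"required":["plan"]}

```bash
mkdir -p pics; python3 - <<'E'
from bench import robot
import cv2
print(robot.read_state())
for n in("scene","top"):
    print(n,robot.camera_model(n))
    cv2.imwrite(f"pics/{n}0.png",robot.read_camera(n)[:,:,::-1])
E
```

```text
{'t': 0.0, 'joints': array([-1.12203198e+00,  4.23832938e-01,  1.63069605e+00,  4.24730787e-06,
        1.08859308e+00, -1.89725268e-02]), 'joint_vel': array([-6.35209386e-04, -2.22860740e-04, -1.91213416e-03,  3.67455777e-05,
        1.47490881e-03, -2.19611784e-04]), 'joint_torque': array([-1.66349946e-03, -5.57386315e+01, -2.81743169e+01, -4.38448242e-04,
        7.21463279e-03, -1.91074753e-05]), 'tool_pos': array([ 0.28159398, -0.55735642,  0.23054824]), 'eef_rot': array([-3.14006358e+00, -3.27744719e-05,  4.67734872e-01]), 'contact_force': array([-0.4708912 ,  0.01657291,  1.05022781]), 'moment': array([-0.0165469 , -0.03454167, -0.04477442]), 'grasp_force': 0.0, 'width': 1.0017127846016678}
scene {'camera_matrix': array([[534.94267227,   0.        , 328.36858829],
       [  0.        , 534.94267227, 236.75555057],
       [  0.        ,   0.        ,   1.        ]]), 'k1': 0.05512247256880425, 'eye': array([ 1.23544688, -0.12534701,  0.94494744]), 'attitude': array([ 0.73689217, -0.00580368,  1.42673053])}
top {'camera_matrix': array([[465.10207152,   0.        , 314.44455786],
       [  0.        , 465.10207152, 229.99268174],
       [  0.        ,   0.        ,   1.        ]]), 'k1': 0.011100972834612664, 'eye': array([ 0.37050531, -0.00934714,  1.44742823]), 'attitude': array([ 0.08975378, -0.0101237 , -1.55214405])}
```

View pics/scene0.png

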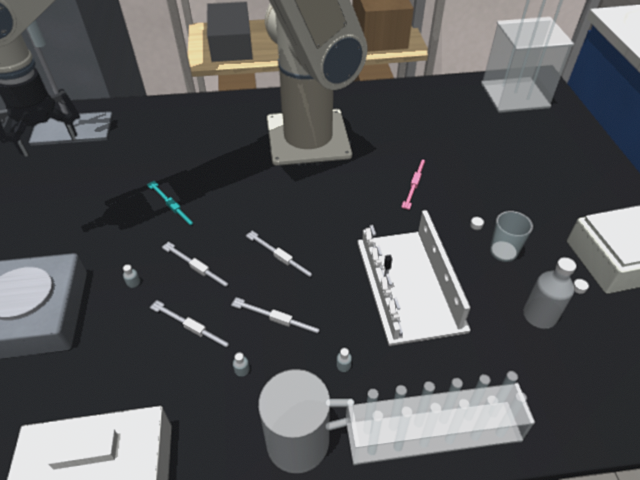

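View pics/top0.png

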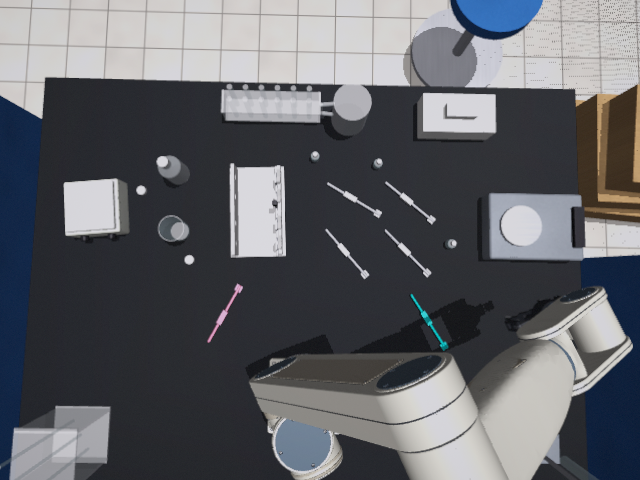

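```bash
cat > h.py <<'E'
from bench import robot
import cv2, numpy as np
from scipy.spatial.transform import Rotation as Ro
from scipy.optimize import least_squares
def cam(n):
    m=robot.camera_model(n); return m, Ro.from_euler('xyz',m['attitude']).as_matrix()
def proj(n,P):
    m,R=cam(n); p=(np.atleast_2d(P)-m['eye'])@R
    u=p[:,:2]*[1,-1]/-p[:,2:]; u=u*(1+m['k1']*(u**2).sum(1,keepdims=True))
    K=m['camera_matrix']; return u*[K[0,0],K[1,1]]+K[:2,2]
def at_z(n,uv,z):
    return least_squares(lambda q: (proj(n,[q[0],q[1],z])-uv).ravel(),[.7,0]).x
def tri(uvs,uvt):
    r=least_squares(lambda q: np.r_[(proj('scene',q)-uvs).ravel(),(proj('top',q)-uvt).ravel()],[.7,0,.05]); return r.x,np.sqrt(2*r.cost)
def crop(n,x,y,w,h,s,name,img=None):
    im=robot.read_camera(n) if img is None else img
    c=cv2.resize(im[y:y+h,x:x+w],None,fx=s,fy=s,interpolation=cv2.INTER_CUBIC)
    cv2.imwrite('pics/'+name,c[:,:,::-1]); return im
E
python3 - <<'E'
from h import *
crop('top',220,145,225,150,3.5,'t1.png')
crop('scene',140,210,340,140,2.35,'s1.png')
E
```

```text
(no output)
```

View pics/t1.png

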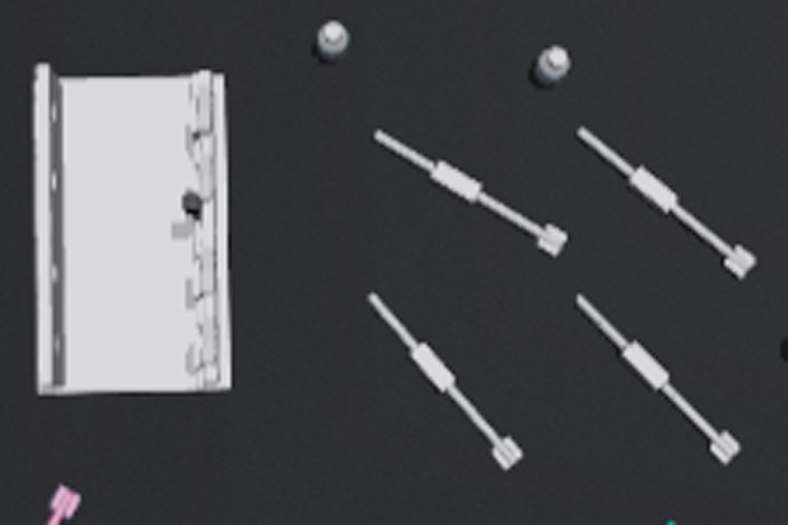

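View pics/s1.png

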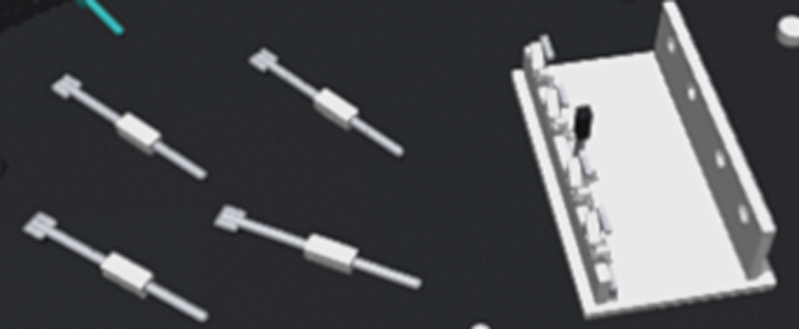

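```bash
cat > fit.py <<'E'
from h import *
T=lambda a:(np.array(a)+.5)/3.5-.5+[220,145]
S=lambda a:(np.array(a)+.5)/2.35-.5+[140,210]
mm=lambda *a:np.array(a)/1e3
pts=[('top',T([231,388]),mm(-85,140,12)),('top',T([223,75]),mm(-85,-140,12)),('top',T([193,194]),mm(-66,-12.5,122)),
('top',T([43,64]),mm(60,-140,87)),('top',T([44,391]),mm(60,140,87)),
('scene',S([514,70]),mm(-85,140,12)),('scene',S([586,308]),mm(-85,-140,12)),('scene',S([775,277]),mm(85,-140,12)),
('scene',S([584,107]),mm(-66,-12.5,122))]+[('scene',S(p),mm(55,y,65.5)) for p,y in zip([[671,46],[691,93],[720,158],[743,214]],[100,40,-40,-100])]
def rw(q,P): c,s=np.cos(q[2]),np.sin(q[2]); return np.array([q[0]+c*P[0]-s*P[1],q[1]+s*P[0]+c*P[1],P[2]])
f=lambda q:np.concatenate([(proj(n,rw(q,P))-uv).ravel() for n,uv,P in pts])
r=least_squares(f,[.7,.1,1.57],loss='soft_l1'); print('rack',r.x); print(np.round(f(r.x).reshape(-1,2),1).tolist())
print('knob tri',tri(S([584,107]),T([193,194])), rw(r.x,mm(-66,-12.5,122)))
sh={'A':([456,181],[376,133],[553,240],[331,252],[420,284],[230,218]),
'B':([653,188],[579,130],[740,261],[127,273],[206,318],[40,225]),
'C':([433,367],[371,295],[507,453],[336,107],[402,153],[264,61]),
'D':([645,365],[579,298],[725,447],[138,132],[205,176],[67,86])}
for k,v in sh.items():
    P=[tri(S(v[i+3]),T(v[i])) for i in range(3)]
    print(k,[np.round(np.r_[p*1e3,e],1).tolist() for p,e in P])
    off=[0,.085,-.1]
    g=lambda q:np.concatenate([(proj(n,[q[0]+o*np.cos(q[2]),q[1]+o*np.sin(q[2]),z])-c(v[i+3*j])).ravel() for i,(o,z) in enumerate(zip(off,[.012,.01,.008])) for j,(n,c) in enumerate([('top',T),('scene',S)])])
    s=least_squares(g,[.6,-.2,1]); print('  ',np.round(s.x,4),np.degrees(s.x[2]).round(1),np.abs(s.fun).max().round(2))
E
python3 fit.py
```

```text
rack [0.55369512 0.16178517 1.60786887]
[[-1.9, 0.7], [-0.8, 0.7], [-0.5, 1.9], [0.3, -1.0], [0.3, -0.1], [0.7, -0.0], [0.7, 1.6], [1.7, 2.1], [-0.7, 2.0], [-0.3, -0.8], [-0.6, -0.9], [-0.9, 0.1], [-0.9, -0.4]]
knob tri (array([0.57265023, 0.09523106, 0.13319232]), np.float64(0.4486172525536267)) [0.56863276 0.09629382 0.122     ]
A [[607.4, -129.0, 13.5, 0.4], [649.7, -56.1, 11.8, 0.8], [556.4, -216.0, 10.9, 0.5]]
   [ 0.6063 -0.1295  1.0416] 59.7 0.69
B [[604.3, -304.6, 14.5, 0.4], [656.2, -238.8, 10.4, 0.5], [540.7, -382.5, 11.9, 0.4]]
   [ 0.6027 -0.3052  0.8914] 51.1 0.78
C [[441.3, -110.5, 13.2, 0.5], [504.3, -54.2, 10.6, 0.8], [366.9, -176.9, 8.7, 0.6]]
   [ 0.4409 -0.1106  0.7286] 41.7 0.71
D [[446.5, -298.4, 13.6, 0.2], [505.1, -238.1, 10.2, 1.1], [375.7, -368.7, 11.0, 0.5]]
   [ 0.4453 -0.2985  0.7873] 45.1 0.85
```

```bash
sed -i "s/T(\[193,194\]),mm/T([192,200]),mm/; s/S(\[584,107\]),mm/S([583,111]),mm/" fit.py; cat >> fit.py <<'E'
q=r.x
out=[]
for n,x,y,w,h,s in (('top',222,155,70,110,5.4),('scene',355,208,118,140,4.2)):
    c=cv2.resize(robot.read_camera(n)[y:y+h,x:x+w],None,fx=s,fy=s,interpolation=cv2.INTER_CUBIC).copy()
    c=np.clip(c.astype(float)*.8,0,255).astype(np.uint8)
    def L(Ps,col):
        p=(np.vstack([proj(n,rw(q,mm(*P))) for P in Ps])-[x,y]+.5)*s-.5
        cv2.polylines(c,[np.round(p*16).astype(np.int32)],True,col,1,cv2.LINE_AA,4)
    L([(-85,-140,12),(-85,140,12),(85,140,12),(85,-140,12)],(255,0,0))
    L([(55,-140,87),(55,140,87),(65,140,87),(65,-140,87)],(0,255,0))
    L([(-73,-19.5,122),(-73,-5.5,122),(-59,-5.5,122),(-59,-19.5,122)],(255,255,0))
    for Y in(-100,-40,40,100): L([(55,Y+7.5*np.cos(a),65.5+7.5*np.sin(a)) for a in np.linspace(0,6.3,20)],(0,160,255))
    out.append(c)
H=max(o.shape[0] for o in out); o=np.hstack([np.pad(o,((0,H-o.shape[0]),(0,0),(0,0))) for o in out]); 
o=o[:600,:880]; print(o.shape); f2=min(1,800/o.shape[1]); cv2.imwrite('pics/ov.png',cv2.resize(o,None,fx=f2,fy=f2,interpolation=cv2.INTER_AREA)[:,:,::-1])
E
python3 fit.py | head -3
```

```text
rack [0.55364783 0.16171276 1.60761722]
[[-1.9, 0.8], [-0.7, 0.8], [-0.2, 0.2], [0.4, -1.0], [0.3, -0.1], [0.6, -0.0], [0.7, 1.6], [1.6, 2.1], [-0.3, 0.3], [-0.4, -0.8], [-0.6, -0.9], [-1.0, 0.1], [-0.9, -0.4]]
knob tri (array([0.57265023, 0.09523106, 0.13319232]), np.float64(0.4486172525536267)) [0.56856898 0.09621765 0.122     ]Traceback (most recent call last):
  File "fit.py", line 18, in <module>
    P=[tri(S(v[i+3]),T(v[i])) for i in range(3)]
       ~~~^^^^^^^^^^^^^^^^^^^
  File "h.py", line 14, in tri
    r=least_squares(lambda q: np.r_[(proj('scene',q)-uvs).ravel(),(proj('top',q)-uvt).ravel()],[.7,0,.05]); return r.x,np.sqrt(2*r.cost)
    return func(*args, **kwargs)
    result = trf(vector_fun.fun, vector_fun.jac, x0, f0, J0, lb, ub, ftol, xtol,
                 gtol, max_nfev, x_scale, loss_function, tr_solver,
                 tr_options.copy(), verbose, callback=callback_wrapped)
    return trf_no_bounds(
        fun, jac, x0, f0, J0, ftol, xtol, gtol, max_nfev, x_scale,
        loss_function, tr_solver, tr_options, verbose, callback=callback)
    J = jac(x)
    self._up
[... 839 characters left out ...]
^^^^^^^^^^
    return np.atleast_1d(self.fun(x))
                         ~~~~~~~~^^^
    return self.f(x, *self.args, **self.kwargs)
           ~~~~~~^^^^^^^^^^^^^^^^^^^^^^^^^^^^^^
  File "h.py", line 14, in <lambda>
    r=least_squares(lambda q: np.r_[(proj('scene',q)-uvs).ravel(),(proj('top',q)-uvt).ravel()],[.7,0,.05]); return r.x,np.sqrt(2*r.cost)
                                                                   ~~~~^^^^^^^^^
  File "h.py", line 8, in proj
    m,R=cam(n); p=(np.atleast_2d(P)-m['eye'])@R
        ~~~^^^
  File "h.py", line 6, in cam
    m=robot.camera_model(n); return m, Ro.from_euler('xyz',m['attitude']).as_matrix()
ValueError: time passes only in moves, steps and waits
```

```bash
sed -i 's/^def cam(n)/import functools\n@functools.cache\ndef cam(n)/' h.py; python3 fit.py >o.txt 2>&1; tail -1 o.txt; head -2 o.txt
```

```text
(594, 874, 3)
rack [0.55364783 0.16171276 1.60761722]
[[-1.9, 0.8], [-0.7, 0.8], [-0.2, 0.2], [0.4, -1.0], [0.3, -0.1], [0.6, -0.0], [0.7, 1.6], [1.6, 2.1], [-0.3, 0.3], [-0.4, -0.8], [-0.6, -0.9], [-1.0, 0.1], [-0.9, -0.4]]
```

View pics/ov.png

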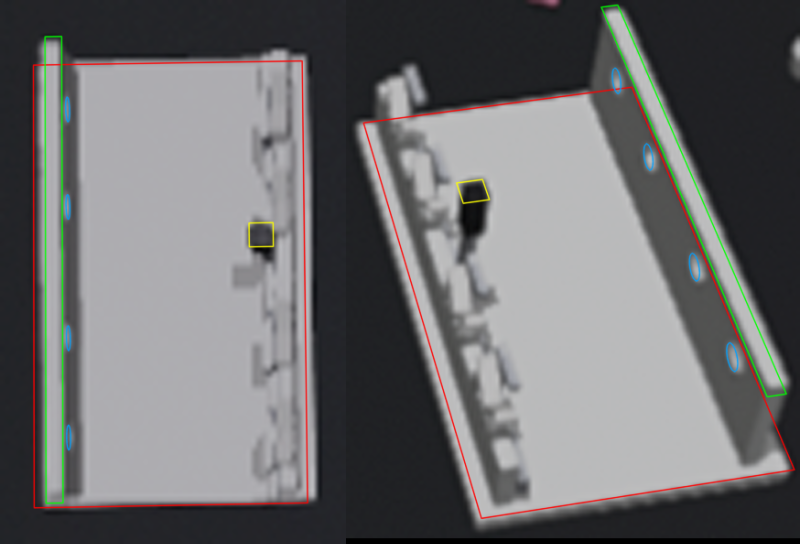

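```bash
cat > p.py <<'E'
from h import *
import sys
RK=np.array([0.55364783,0.16171276,1.60761722])
def W(x,y,z,dyaw=0):  # rack mm -> world waypoint
    c,s=np.cos(RK[2]),np.sin(RK[2]); return (RK[0]+(c*x-s*y)/1e3,RK[1]+(s*x+c*y)/1e3,z/1e3,np.degrees(RK[2])+dyaw)
def plan(wps,start=None):
    st=robot.read_state(); R=Ro.from_euler('xyz',st['eef_rot']); p=st['tool_pos'].copy()
    print('t %.2f'%st['t'],'pos',np.round(p*1e3,1),'rpy',np.degrees(st['eef_rot']).round(1),'w %.3f gf %.1f'%(st['width'],st['grasp_force']),'F',st['contact_force'].round(1))
    for w in wps:
        T=Ro.from_euler('xyz',[180,0,w[3]],degrees=True); t=np.array(w[:3])
        n=max(1,int(np.ceil(max(np.linalg.norm(t-p)/.058,np.degrees((R.inv()*T).magnitude())/10))))
        for k in range(n):
            d=R.inv().apply((t-p)/(n-k))*1e3; r=(R.inv()*T).as_rotvec(degrees=True)/(n-k)
            d=np.round(d,0 if n>1 else 1); r=np.round(r,1)
            print('[%s,%s]'%(d.tolist(),r.tolist()),end=',')
            p=p+R.apply(d/1e3); R=R*Ro.from_rotvec(r,degrees=True)
        print()
E
python3 -c "
from p import *
plan([W(-66,-12.5,170),W(-66,-12.5,96)])"
```

```text
t 0.30 pos [ 281.7 -557.6  231. ] rpy [-180.    -0.    26.8] w 0.996 gf 0.0 F [0.2 0.8 0.2]
[[42.0, -35.0, 5.0],[-0.0, -0.0, -5.0]],[[45.0, -31.0, 5.0],[-0.0, -0.0, -5.0]],[[48.0, -27.0, 5.0],[-0.0, -0.0, -5.0]],[[50.0, -23.0, 5.0],[-0.0, -0.0, -5.0]],[[52.0, -18.0, 5.0],[-0.0, -0.0, -5.0]],[[53.0, -14.0, 5.0],[-0.0, -0.0, -5.0]],[[54.0, -9.0, 4.0],[-0.0, -0.0, -5.0]],[[55.0, -4.0, 5.0],[-0.0, -0.0, -5.1]],[[55.0, 1.0, 4.0],[-0.0, -0.0, -5.0]],[[55.0, 5.0, 5.0],[-0.0, -0.0, -5.1]],[[54.0, 10.0, 4.0],[-0.0, -0.0, -5.0]],[[53.0, 15.0, 5.0],[-0.0, -0.0, -5.1]],[[51.0, 19.0, 4.0],[-0.0, -0.0, -5.0]],
[[0.0, 0.0, 37.0],[-0.0, -0.0, -0.0]],[[0.0, 0.0, 37.0],[-0.0, -0.0, -0.0]],
```

Emit:
play_rows --plan '[[[42, -35, 5], [0, 0, -5]], [[45, -31, 5], [0, 0, -5]], [[48, -27, 5], [0, 0, -5]], [[50, -23, 5], [0, 0, -5]], [[52, -18, 5], [0, 0, -5]]]'

```text
t: 0.92
tool_pos: [0.3926, -0.305, 0.2064]
eef_rot: [3.141, -0.0, 0.907]
contact_force: [2.2, -0.2, -0.6]
width: 1.001
grasp_force: 0.0
```

Emit:
play_rows --plan '[[[53, -14, 5], [0, 0, -5]], [[54, -9, 4], [0, 0, -5]], [[55, -4, 5], [0, 0, -5.1]], [[55, 1, 4], [0, 0, -5]], [[55, 5, 5], [0, 0, -5.1]]]'

```text
t: 1.55
tool_pos: [0.5035, -0.0531, 0.1835]
eef_rot: [3.141, -0.0, 1.347]
contact_force: [0.7, -0.3, 0.0]
width: 1.0
grasp_force: 0.0
```

Emit:
play_rows --plan '[[[54, 10, 4], [0, 0, -5]], [[53, 15, 5], [0, 0, -5.1]], [[51, 19, 4], [0, 0, -5]], [[0, 0, 0], [0, 0, 0]]]'

```text
t: 2.05
tool_pos: [0.5696, 0.0992, 0.17]
eef_rot: [3.141, -0.0, 1.612]
contact_force: [-1.3, 0.2, -0.4]
width: 0.996
grasp_force: 0.0
```

```bash
python3 -c "
from p import *
plan([W(-66,-12.5,96)])
a=robot.read_camera('scene');b=robot.read_camera('top')
crop('scene',340,150,150,200,2.9,'a.png',a);crop('top',225,140,120,140,4.2,'b.png',b)
A=cv2.imread('pics/a.png');B=cv2.imread('pics/b.png');H=580
cv2.imwrite('pics/k1.png',np.hstack([A[:H,:400],B[:H,:400]]))"
```

```text
t 2.05 pos [569.6  99.2 170. ] rpy [179.9  -0.   92.4] w 0.996 gf 0.0 F [-1.3  0.2 -0.4]
[[-1.0, -1.0, 37.0],[0.0, -0.0, 0.1]],[[-2.0, -0.0, 37.0],[0.1, -0.0, 0.2]],
```

View pics/k1.png

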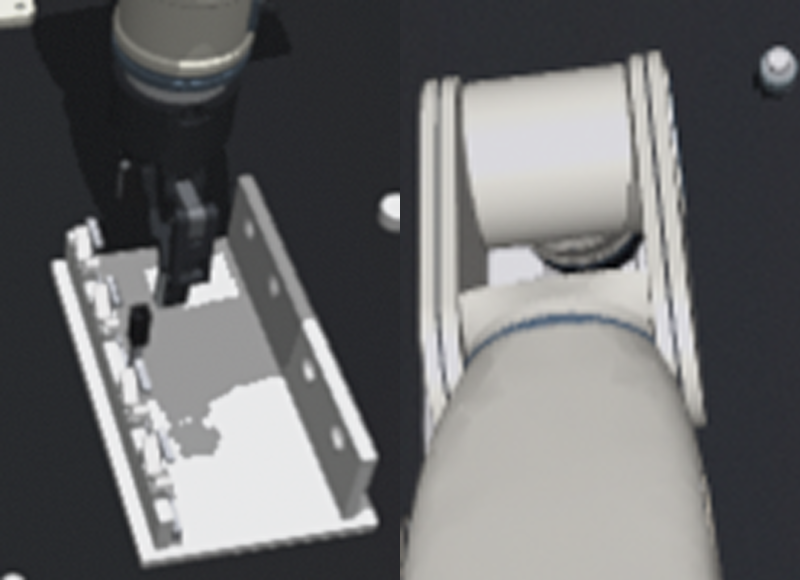

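Emit:
play_rows --plan '[[[-2, -1, 37], [0, 0, 0.3]], [[-1, 0, 37], [0, 0, 0]], [[0, 0, 0], [0, 0, 0]]]'

```text
t: 2.52
tool_pos: [0.5649, 0.0912, 0.0942]
eef_rot: [-3.136, 0.001, 1.6]
contact_force: [0.2, 0.0, 0.9]
width: 1.001
grasp_force: 0.0
```

Emit:
play_rows --plan '[[[0, 0, 0], [0, 0, 0]], [[0, 0, 0], [0, 0, 0]], [[0, 0, 0], [0, 0, 0]], [[0, 0, 0], [0, 0, 0]], [[0, 0, 0], [0, 0, 0]]]' --fingers -1

```text
t: 3.15
tool_pos: [0.5681, 0.093, 0.0972]
eef_rot: [3.14, -0.0, 1.603]
contact_force: [-1.1, -0.6, 6.0]
width: 0.146
grasp_force: 58.5
```

Emit:
play_rows --plan '[[[0, 0, 0], [0, 0, 0]], [[0, 0, 0], [0, 0, 0]], [[0, 0, 0], [0, 0, 0]], [[0, 0, 0], [0, 0, 0]], [[0, 0, 0], [0, 0, 0]]]'

```text
t: 3.78
tool_pos: [0.568, 0.093, 0.0972]
eef_rot: [3.14, -0.0, 1.603]
contact_force: [-0.7, -0.6, 5.3]
width: 0.149
grasp_force: 58.6
```

Emit:
play_rows --plan '[[[0, -8, 0], [0, 0, 0]], [[0, -8, 0], [0, 0, 0]], [[0, -8, 0], [0, 0, 0]], [[0, 0, 0], [0, 0, 0]], [[0, 0, 0], [0, 0, 0]]]'

```text
t: 4.4
tool_pos: [0.5453, 0.092, 0.0972]
eef_rot: [3.137, 0.0, 1.603]
contact_force: [5.7, -2.3, 2.3]
width: 0.15
grasp_force: 61.4
```

Emit:
play_rows --plan '[[[0, -1, 0], [0, 0, 0]], [[0, -1, 0], [0, 0, 0]], [[0, 0, 0], [0, 0, 0]], [[0, 0, 0], [0, 0, 0]]]'

```text
t: 4.9
tool_pos: [0.5453, 0.0921, 0.0973]
eef_rot: [3.133, -0.0, 1.602]
contact_force: [11.9, -2.0, -3.4]
width: 0.15
grasp_force: 60.5
```

Emit:
play_rows --plan '[[[0, 1, 0], [0, 0, 0]], [[0, 0, 0], [0, 0, 0]], [[0, 0, 0], [0, 0, 0]]]' --fingers 0.2

```text
t: 5.28
tool_pos: [0.5417, 0.0921, 0.0961]
eef_rot: [-3.14, 0.0, 1.602]
contact_force: [-0.4, -0.5, -0.4]
width: 0.605
grasp_force: 0.0
```

Emit:
play_rows --plan '[[[0, 0, 0], [0, 0, 0]], [[0, 0, -40], [0, 0, 0]], [[0, 0, -40], [0, 0, 0]], [[0, 0, 0], [0, 0, 0]]]'

```text
t: 5.78
tool_pos: [0.5445, 0.0925, 0.1794]
eef_rot: [3.136, -0.001, 1.602]
contact_force: [-0.4, 0.0, -0.3]
width: 0.602
grasp_force: 0.0
```

```bash
sed -i 's/^RK=.*/RK=np.array([0.5552,0.1617,1.6076])/' p.py; python3 -c "
from p import *
plan([(.6063,-.1295,.09,59.7),(.6063,-.1295,.004,59.7)])"
```

```text
t 5.78 pos [544.5  92.5 179.4] rpy [179.7  -0.   91.8] w 0.602 gf 0.0 F [-0.4  0.  -0.3]
[[-45.0, 11.0, 18.0],[0.1, -0.0, 6.4]],[[-43.0, 16.0, 18.0],[0.1, -0.0, 6.4]],[[-41.0, 20.0, 18.0],[0.0, -0.0, 6.4]],[[-39.0, 25.0, 18.0],[0.1, -0.1, 6.5]],[[-36.0, 30.0, 17.0],[0.0, -0.0, 6.4]],
[[0.0, -0.0, 43.0],[0.0, -0.0, 0.0]],[[0.0, -1.0, 43.0],[0.0, -0.0, 0.0]],
```

Emit:
play_rows --plan '[[[-45, 11, 10], [0.1, 0, 6.4]], [[-43, 16, 10], [0.1, 0, 6.4]], [[-41, 20, 20], [0, 0, 6.4]], [[-39, 25, 24], [0.1, 0, 6.5]], [[-36, 30, 25], [0, 0, 6.4]]]'

```text
t: 6.4
tool_pos: [0.6036, -0.1317, 0.0853]
eef_rot: [-3.136, 0.002, 1.038]
contact_force: [0.8, 0.3, 0.8]
width: 0.602
grasp_force: 0.0
```

Emit:
play_rows --plan '[[[0, 0, 0], [0, 0, 0]], [[0, 0, 0], [0, 0, 0]]]'

```text
t: 6.65
tool_pos: [0.6031, -0.13, 0.0862]
eef_rot: [-3.135, 0.002, 1.042]
contact_force: [-0.5, -0.1, -0.1]
width: 0.598
grasp_force: 0.0
```

```bash
python3 -c "
from p import *
plan([(.6063,-.1295,.004,59.7)])
a=robot.read_camera('scene');b=robot.read_camera('top')
crop('scene',140,200,340,150,2.35,'a.png',a);crop('top',225,150,225,130,3.5,'b.png',b)
A=cv2.imread('pics/a.png');B=cv2.imread('pics/b.png')
v=np.vstack([A[:,:785],B[:,:785]]);v=cv2.resize(v,None,fx=.73,fy=.73,interpolation=cv2.INTER_AREA);print(v.shape);cv2.imwrite('pics/k2.png',v)"
```

```text
t 6.65 pos [ 603.1 -130.    86.2] rpy [-1.796e+02  1.000e-01  5.970e+01] w 0.598 gf 0.0 F [-0.5 -0.1 -0.1]
[[1.0, 2.0, 41.0],[-0.2, 0.1, 0.0]],[[1.0, 1.0, 41.0],[-0.2, 0.0, 0.0]],
(589, 573, 3)
```

View pics/k2.png

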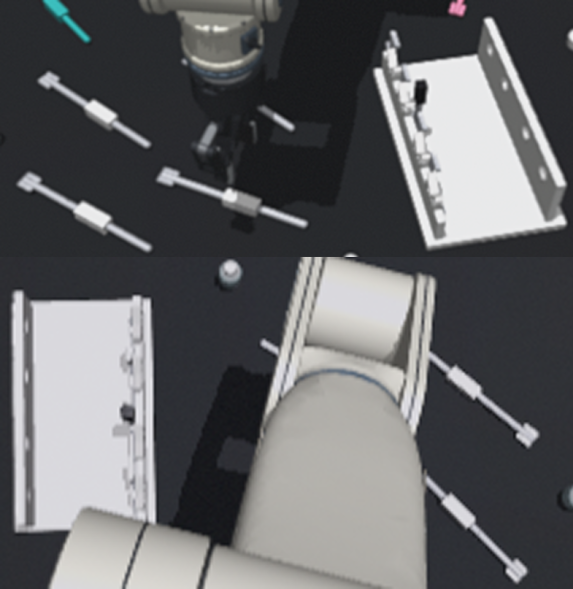

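Emit:
play_rows --plan '[[[1, 2, 41], [-0.4, 0.1, 0]], [[1, 1, 33], [0, 0, 0]], [[0, 0, 8], [0, 0, 0]], [[0, 0, 0], [0, 0, 0]]]'

```text
t: 7.25
tool_pos: [0.6076, -0.1295, 0.0056]
eef_rot: [3.139, -0.0, 1.043]
contact_force: [-0.3, -0.3, 0.4]
width: 0.597
grasp_force: 0.0
```

Emit:
play_rows --plan '[[[0, 0, 0], [0, 0, 0]], [[0, 0, 0], [0, 0, 0]], [[0, 0, 0], [0, 0, 0]], [[0, 0, 0], [0, 0, 0]], [[0, 0, 0], [0, 0, 0]]]' --fingers -1

```text
t: 7.88
tool_pos: [0.6084, -0.1304, 0.0067]
eef_rot: [3.137, -0.001, 1.042]
contact_force: [-1.1, 1.0, 6.3]
width: 0.164
grasp_force: 59.9
```

```bash
python3 -c "
from p import *
s=robot.read_state()
p=s['tool_pos'];plan([(p[0],p[1],.12,59.7), W(-42,-100,120),W(-42,-100,62)])"
```

```text
t 7.88 pos [ 608.4 -130.4    6.7] rpy [179.8  -0.   59.7] w 0.164 gf 59.9 F [-1.1  1.   6.3]
[[0.0, 0.0, -57.0],[0.1, -0.0, -0.0]],[[0.0, 0.0, -56.0],[0.1, -0.0, -0.0]],
[[49.0, -17.0, -0.0],[0.0, -0.0, -6.5]],[[50.0, -12.0, -0.0],[0.0, -0.0, -6.5]],[[51.0, -6.0, -0.0],[0.0, -0.0, -6.5]],[[52.0, 0.0, -0.0],[0.0, -0.0, -6.5]],[[51.0, 6.0, -0.0],[0.1, -0.0, -6.4]],
[[0.2, 0.5, 57.8],[-0.0, -0.0, -0.0]],
```

Emit:
play_rows --plan '[[[0, 0, -57], [0.1, 0, 0]], [[0, 0, -56], [0.1, 0, 0]], [[49, -17, 0], [0, 0, -6.5]], [[50, -12, 0], [0, 0, -6.5]], [[51, -6, 0], [0, 0, -6.5]]]'

```text
t: 8.5
tool_pos: [0.6364, 0.023, 0.1192]
eef_rot: [3.141, -0.001, 1.385]
contact_force: [-0.3, -0.6, -1.0]
width: 0.165
grasp_force: 59.2
```

Emit:
play_rows --plan '[[[52, 0, 0], [0, 0, -6.5]], [[51, 6, 0], [0, 0, -6.4]], [[0, 0, 0], [0, 0, 0]], [[0, 0, 0], [0, 0, 0]]]'

```text
t: 9.0
tool_pos: [0.6552, 0.123, 0.1184]
eef_rot: [-3.14, -0.0, 1.607]
contact_force: [-0.9, -0.7, -0.3]
width: 0.163
grasp_force: 59.2
```

```bash
python3 -c "
from p import *
plan([W(-42,-100,64.2)])
a=robot.read_camera('scene');b=robot.read_camera('top')
crop('scene',300,190,190,170,3.2,'a.png',a);crop('top',225,140,110,140,4,'b.png',b)
A=cv2.imread('pics/a.png');B=cv2.imread('pics/b.png')
v=np.zeros((560,A.shape[1]+B.shape[1],3),np.uint8);v[:A.shape[0],:A.shape[1]]=A;v[:B.shape[0],A.shape[1]:]=B
v=cv2.resize(v,(800,int(560*800/v.shape[1])),interpolation=cv2.INTER_AREA);cv2.imwrite('pics/k3.png',v)"
```

```text
t 9.00 pos [655.2 123.  118.4] rpy [-179.9   -0.    92.1] w 0.163 gf 59.2 F [-0.9 -0.7 -0.3]
[[0.3, 1.5, 54.2],[-0.1, -0.0, -0.0]],
```

View pics/k3.png

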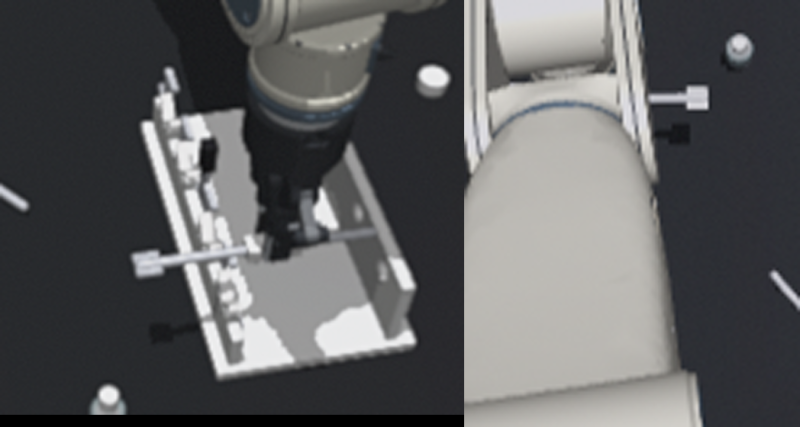

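```bash
python3 -c "
from p import *
print(tri([360.6,297.2],[301.4,171.8]))
s=robot.read_state();t=s['tool_pos'];c,S=np.cos(1.607),np.sin(1.607)
for o in(-100,85):
  for dz in (-6,0,6): print(o,dz,proj('scene',t+[o/1e3*c,o/1e3*S,.0013+dz/1e3]).round(1),proj('top',t+[o/1e3*c,o/1e3*S,.0013+dz/1e3]).round(1))
"
```

```text
(array([0.65847029, 0.02317052, 0.12338232]), np.float64(1.198357675805062))
-100 -6 [[359.2 300.5]] [[300.9 172.2]]
-100 0 [[359.3 298.6]] [[300.8 171.8]]
-100 6 [[359.5 296.8]] [[300.8 171.3]]
85 -6 [[452.8 286.9]] [[237.2 173.1]]
85 0 [[453.3 285. ]] [[236.9 172.7]]
85 6 [[453.9 283.1]] [[236.5 172.3]]
```

Emit:
play_rows --plan '[[[0, 1, 30], [0, 0, 0]], [[0, 0.5, 24], [0, 0, 0]], [[0, 0, 0], [0, 0, 0]], [[0, 0, 0], [0, 0, 0]]]'

```text
t: 9.6
tool_pos: [0.6572, 0.1225, 0.0649]
eef_rot: [-3.14, -0.001, 1.606]
contact_force: [0.1, 0.3, -0.5]
width: 0.162
grasp_force: 59.2
```

Emit:
play_rows --plan '[[[8, 0, 0], [0, 0, 0]], [[8, 0, 0], [0, 0, 0]], [[6, 0, 0], [0, 0, 0]], [[0, 0, 0], [0, 0, 0]]]'

```text
t: 10.1
tool_pos: [0.6561, 0.1462, 0.0643]
eef_rot: [-3.141, -0.001, 1.609]
contact_force: [-0.1, -0.0, -0.5]
width: 0.167
grasp_force: 59.2
```

Emit:
play_rows --plan '[[[8, 0, 0], [0, 0, 0]], [[8, 0, 0], [0, 0, 0]], [[3, 0, 0], [0, 0, 0]], [[0, 0, 2], [0, 0, 0]], [[0, 0, 0], [0, 0, 0]]]'

```text
t: 10.72
tool_pos: [0.6553, 0.1642, 0.0619]
eef_rot: [-3.14, -0.001, 1.607]
contact_force: [0.2, -0.3, -1.0]
width: 0.162
grasp_force: 59.2
```

Emit:
play_rows --plan '[[[0, 0, 1], [0, 0, 0]], [[0, 0, 0.5], [0, 0, 0]], [[0, 0, 0], [0, 0, 0]], [[0, 0, 0], [0, 0, 0]]]'

```text
t: 11.22
tool_pos: [0.6555, 0.1643, 0.0607]
eef_rot: [-3.14, -0.001, 1.607]
contact_force: [-0.4, -0.5, 0.0]
width: 0.161
grasp_force: 59.3
```

Emit:
play_rows --plan '[[[0, 0, 0], [0, 0, 0]], [[0, 0, 0], [0, 0, 0]], [[0, 0, 0], [0, 0, 0]]]' --fingers -0.24

```text
t: 11.6
tool_pos: [0.6555, 0.1644, 0.0608]
eef_rot: [-3.141, -0.001, 1.608]
contact_force: [-0.1, 1.0, 0.3]
width: 0.381
grasp_force: 0.0
```

Emit:
play_rows --plan '[[[0, 0, -25], [0, 0, 0]], [[0, 0, -50], [0, 0, 0]], [[0, 0, -40], [0, 0, 0]], [[-40, 0, 0], [0, 0, 0]]]'

```text
t: 12.1
tool_pos: [0.6596, 0.1264, 0.1802]
eef_rot: [3.135, -0.002, 1.611]
contact_force: [-0.4, -0.3, -0.4]
width: 0.383
grasp_force: 0.0
```

```bash
python3 -c "
from p import *
plan([(.6027,-.3052,.09,51.1),(.6027,-.3052,.004,51.1)])
crop('scene',110,200,370,170,2.15,'k4.png')"
```

```text
t 12.10 pos [659.6 126.4 180.2] rpy [ 1.796e+02 -1.000e-01  9.230e+01] w 0.383 gf 0.0 F [-0.4 -0.3 -0.4]
[[-54.0, -9.0, 11.0],[0.0, -0.0, 5.1]],[[-54.0, -5.0, 11.0],[0.0, -0.0, 5.2]],[[-54.0, 0.0, 11.0],[0.0, -0.0, 5.1]],[[-54.0, 5.0, 11.0],[0.1, -0.1, 5.2]],[[-54.0, 10.0, 11.0],[0.0, -0.0, 5.1]],[[-52.0, 15.0, 11.0],[0.1, -0.1, 5.2]],[[-51.0, 20.0, 12.0],[0.0, -0.0, 5.1]],[[-49.0, 24.0, 11.0],[0.1, -0.1, 5.2]],
[[0.0, 0.0, 43.0],[-0.0, 0.0, -0.0]],[[0.0, 0.0, 43.0],[-0.0, 0.0, -0.0]],
```

View pics/k4.png

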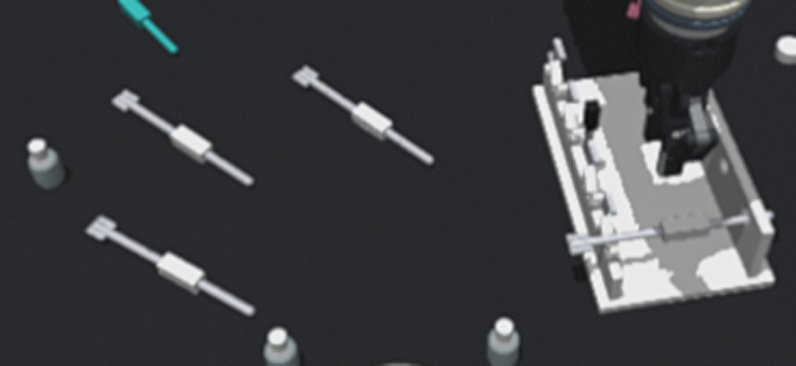

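Emit:
play_rows --plan '[[[-54, -9, 5], [0.2, 0, 5.1]], [[-54, -5, 5], [0.2, 0, 5.2]], [[-54, 0, 11], [0, 0, 5.1]], [[-54, 5, 11], [0, 0, 5.2]], [[-54, 10, 11], [0, 0, 5.1]]]' --fingers 0.2

```text
t: 12.78
tool_pos: [0.6186, -0.1468, 0.1323]
eef_rot: [-3.134, 0.002, 1.156]
contact_force: [0.7, -0.2, -0.0]
width: 0.602
grasp_force: 0.0
```

Emit:
play_rows --plan '[[[-52, 15, 14], [0, 0, 5.2]], [[-51, 20, 17], [0, 0, 5.1]], [[-49, 24, 16], [0, 0, 5.2]], [[0, 0, 0], [0, 0, 0]], [[0, 0, 0], [0, 0, 0]]]'

```text
t: 13.4
tool_pos: [0.5969, -0.3069, 0.0854]
eef_rot: [-3.134, 0.004, 0.888]
contact_force: [0.4, 0.1, -0.0]
width: 0.601
grasp_force: 0.0
```

```bash
python3 -c "
from p import *
plan([(.6027,-.3052,.0045,51.1)])"
```

```text
t 13.40 pos [ 596.9 -306.9   85.4] rpy [-179.6    0.2   50.9] w 0.601 gf 0.0 F [ 0.4  0.1 -0. ]
[[3.0, 2.0, 40.0],[-0.2, 0.1, -0.1]],[[2.0, 2.0, 41.0],[-0.2, 0.1, -0.1]],
```

Emit:
play_rows --plan '[[[3, 2, 40], [-0.4, 0.2, -0.2]], [[2, 2, 33], [0, 0, 0]], [[0, 0, 8], [0, 0, 0]], [[0, 0, 0], [0, 0, 0]]]'

```text
t: 13.9
tool_pos: [0.6034, -0.3048, 0.005]
eef_rot: [-3.141, 0.001, 0.893]
contact_force: [-0.3, 0.4, 0.2]
width: 0.599
grasp_force: 0.0
```

Emit:
play_rows --plan '[[[0, 0, 0], [0, 0, 0]], [[0, 0, 0], [0, 0, 0]], [[0, 0, 0], [0, 0, 0]], [[0, 0, 0], [0, 0, 0]], [[0, 0, 0], [0, 0, 0]]]' --fingers -1

```text
t: 14.52
tool_pos: [0.604, -0.3062, 0.0064]
eef_rot: [3.139, 0.0, 0.892]
contact_force: [-1.4, 1.9, 6.5]
width: 0.167
grasp_force: 60.5
```

```bash
python3 -c "
from p import *
s=robot.read_state()
p=s['tool_pos'];plan([(p[0],p[1],.12,51.1), W(-42,-40,120)])"
```

```text
t 14.53 pos [ 604.  -306.2    6.4] rpy [179.9   0.   51.1] w 0.167 gf 60.5 F [-1.4  1.9  6.5]
[[-0.0, 0.0, -57.0],[0.1, 0.0, -0.0]],[[-0.0, 0.0, -57.0],[0.0, 0.0, -0.0]],
[[41.0, -34.0, 0.0],[0.0, 0.0, -5.1]],[[44.0, -30.0, 0.0],[0.0, 0.0, -5.1]],[[46.0, -27.0, 0.0],[0.0, 0.0, -5.1]],[[49.0, -22.0, 0.0],[0.0, 0.0, -5.1]],[[50.0, -18.0, 0.0],[0.0, 0.0, -5.2]],[[52.0, -13.0, 0.0],[0.0, 0.0, -5.1]],[[53.0, -9.0, 0.0],[0.0, 0.0, -5.2]],[[53.0, -3.0, 0.0],[0.0, 0.0, -5.1]],
```

Emit:
play_rows --plan '[[[0, 0, -57], [0, 0, 0]], [[0, 0, -57], [0, 0, 0]], [[41, -34, 0], [0, 0, -5.1]], [[44, -30, 0], [0, 0, -5.1]], [[46, -27, 0], [0, 0, -5.1]]]'

```text
t: 15.15
tool_pos: [0.6003, -0.1447, 0.1194]
eef_rot: [3.141, 0.001, 1.161]
contact_force: [-0.1, 0.1, -0.3]
width: 0.169
grasp_force: 59.7
```

Emit:
play_rows --plan '[[[49, -22, 0], [0, 0, -5.1]], [[50, -18, 0], [0, 0, -5.2]], [[52, -13, 0], [0, 0, -5.1]], [[53, -9, 0], [0, 0, -5.2]], [[53, -3, 0], [0, 0, -5.1]]]'

```text
t: 15.78
tool_pos: [0.5962, 0.123, 0.119]
eef_rot: [3.141, 0.001, 1.61]
contact_force: [0.5, -0.5, -0.5]
width: 0.167
grasp_force: 59.7
```

Emit:
play_rows --plan '[[[0, 0, 0], [0, 0, 0]], [[0, 0, 0], [0, 0, 0]]]'

```text
t: 16.02
tool_pos: [0.5962, 0.1212, 0.1186]
eef_rot: [-3.141, 0.001, 1.608]
contact_force: [-0.7, -0.6, -1.1]
width: 0.162
grasp_force: 59.7
```

```bash
python3 -c "
from p import *
plan([W(-42,-40,64.2)])"
```

```text
t 16.02 pos [596.2 121.2 118.6] rpy [-1.80e+02  1.00e-01  9.21e+01] w 0.162 gf 59.7 F [-0.7 -0.6 -1.1]
[[0.0, 0.5, 54.4],[-0.0, 0.1, -0.0]],
```

Emit:
play_rows --plan '[[[0, 0.3, 30], [0, 0.1, 0]], [[0, 0, 24.5], [0, 0, 0]], [[0, 0, 0], [0, 0, 0]], [[0, 0, 0], [0, 0, 0]]]'

```text
t: 16.52
tool_pos: [0.5968, 0.1204, 0.0646]
eef_rot: [-3.141, -0.001, 1.606]
contact_force: [0.1, 0.1, -1.1]
width: 0.165
grasp_force: 59.7
```

Emit:
play_rows --plan '[[[8, 0, 0], [0, 0, 0]], [[8, 0, 0], [0, 0, 0]], [[7, 0, 0], [0, 0, 0]], [[0, 0, 0], [0, 0, 0]]]'

```text
t: 17.02
tool_pos: [0.5957, 0.1453, 0.0641]
eef_rot: [-3.141, -0.001, 1.609]
contact_force: [0.1, -0.6, -1.1]
width: 0.166
grasp_force: 59.7
```

Emit:
play_rows --plan '[[[8, 0, 0], [0, 0, 0]], [[8, 0, 0], [0, 0, 0]], [[2, 0, 0], [0, 0, 0]], [[0, 0, 2], [0, 0, 0]], [[0, 0, 0], [0, 0, 0]]]'

```text
t: 17.65
tool_pos: [0.5949, 0.1622, 0.0617]
eef_rot: [-3.141, -0.001, 1.607]
contact_force: [0.5, -0.2, -0.9]
width: 0.167
grasp_force: 59.7
```

Emit:
play_rows --plan '[[[0, 0, 1], [0, 0, 0]], [[0, 0, 0.6], [0, 0, 0]], [[0, 0, 0], [0, 0, 0]], [[0, 0, 0], [0, 0, 0]]]'

```text
t: 18.15
tool_pos: [0.5953, 0.1623, 0.0604]
eef_rot: [-3.141, -0.001, 1.607]
contact_force: [1.0, -0.1, -0.8]
width: 0.159
grasp_force: 59.8
```

Emit:
play_rows --plan '[[[0, 0, 0], [0, 0, 0]], [[0, 0, 0], [0, 0, 0]], [[0, 0, 0], [0, 0, 0]]]' --fingers -0.24

```text
t: 18.52
tool_pos: [0.5951, 0.1624, 0.0603]
eef_rot: [-3.141, -0.001, 1.608]
contact_force: [0.1, -0.4, -0.2]
width: 0.379
grasp_force: 0.0
```

Emit:
play_rows --plan '[[[0, 0, -25], [0, 0, 0]], [[0, 0, -50], [0, 0, 0]], [[0, 0, -40], [0, 0, 0]], [[-40, -20, 0], [0, 0, 0]]]'

```text
t: 19.02
tool_pos: [0.5801, 0.1233, 0.1793]
eef_rot: [3.133, -0.003, 1.61]
contact_force: [0.4, -0.9, 0.2]
width: 0.382
grasp_force: 0.0
```

```bash
python3 -c "
from p import *
plan([(.4409,-.1106,.09,41.7)])
crop('scene',110,200,370,170,2.15,'k5.png')"
```

```text
t 19.02 pos [580.1 123.3 179.3] rpy [179.5  -0.2  92.3] w 0.382 gf 0.0 F [ 0.4 -0.9  0.2]
[[-38.0, -25.0, 15.0],[0.1, -0.1, 8.4]],[[-41.0, -19.0, 15.0],[0.1, -0.0, 8.4]],[[-44.0, -13.0, 15.0],[0.0, -0.1, 8.4]],[[-45.0, -6.0, 14.0],[0.1, -0.0, 8.5]],[[-45.0, 1.0, 15.0],[0.0, -0.1, 8.4]],[[-45.0, 7.0, 14.0],[0.1, -0.0, 8.5]],
```

View pics/k5.png

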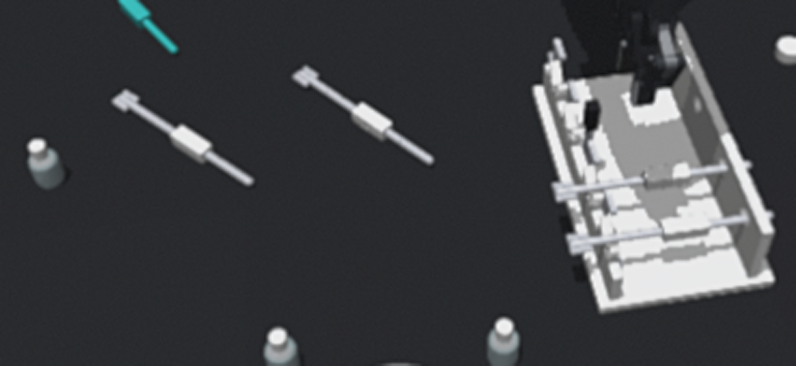

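Emit:
play_rows --plan '[[[-38, -25, 5], [0.2, -0.1, 8.4]], [[-41, -19, 10], [0.2, 0, 8.4]], [[-44, -13, 15], [0.1, 0, 8.4]], [[-45, -6, 18], [0, 0, 8.5]], [[-45, 1, 20], [0, 0, 8.4]]]' --fingers 0.2

```text
t: 19.7
tool_pos: [0.4589, -0.0742, 0.1077]
eef_rot: [-3.135, 0.005, 0.868]
contact_force: [1.4, -0.6, -0.3]
width: 0.599
grasp_force: 0.0
```

Emit:
play_rows --plan '[[[-45, 7, 20], [0, 0, 8.5]], [[0, 0, 0], [0, 0, 0]], [[0, 0, 0], [0, 0, 0]]]'

```text
t: 20.08
tool_pos: [0.4362, -0.1121, 0.0883]
eef_rot: [-3.135, 0.006, 0.724]
contact_force: [0.1, 0.1, 0.7]
width: 0.599
grasp_force: 0.0
```

```bash
python3 -c "
from p import *
plan([(.4409,-.1106,.0045,41.7)])"
```

```text
t 20.07 pos [ 436.2 -112.1   88.3] rpy [-179.6    0.4   41.5] w 0.599 gf 0.0 F [0.1 0.1 0.7]
[[3.0, 1.0, 42.0],[-0.2, 0.2, -0.1]],[[2.0, 1.0, 42.0],[-0.2, 0.1, -0.1]],
```

Emit:
play_rows --plan '[[[3, 1, 42], [-0.4, 0.3, -0.2]], [[2, 1, 34], [0, 0, 0]], [[0, 0, 8], [0, 0, 0]], [[0, 0, 0], [0, 0, 0]]]'

```text
t: 20.58
tool_pos: [0.441, -0.1098, 0.0044]
eef_rot: [3.141, 0.001, 0.729]
contact_force: [-0.2, -0.1, 0.6]
width: 0.601
grasp_force: 0.0
```

Emit:
play_rows --plan '[[[0, 0, 0], [0, 0, 0]], [[0, 0, 0], [0, 0, 0]], [[0, 0, 0], [0, 0, 0]], [[0, 0, 0], [0, 0, 0]], [[0, 0, 0], [0, 0, 0]]]' --fingers -1

```text
t: 21.2
tool_pos: [0.4412, -0.1105, 0.0054]
eef_rot: [3.139, -0.0, 0.728]
contact_force: [-1.1, 1.6, 9.1]
width: 0.162
grasp_force: 59.2
```

```bash
python3 -c "
from p import *
s=robot.read_state()
p=s['tool_pos'];plan([(p[0],p[1],.13,41.7), W(-42,100,130)])"
```

```text
t 21.20 pos [ 441.2 -110.5    5.4] rpy [179.9  -0.   41.7] w 0.162 gf 59.2 F [-1.1  1.6  9.1]
[[0.0, 0.0, -42.0],[0.0, -0.0, -0.0]],[[0.0, 0.0, -41.0],[0.1, -0.0, -0.0]],[[0.0, 0.0, -42.0],[0.0, -0.0, -0.0]],
[[27.0, -26.0, 0.0],[0.0, 0.0, -8.4]],[[31.0, -22.0, 0.0],[0.0, 0.0, -8.4]],[[33.0, -18.0, 0.0],[0.0, 0.0, -8.4]],[[36.0, -12.0, 0.0],[0.0, 0.0, -8.4]],[[37.0, -7.0, 0.0],[0.0, 0.0, -8.4]],[[38.0, -2.0, 0.0],[0.0, 0.0, -8.4]],
```

Emit:
play_rows --plan '[[[0, 0, -62], [0, 0, 0]], [[0, 0, -62], [0, 0, 0]], [[27, -26, 0], [0, 0, -8.4]], [[31, -22, 0], [0, 0, -8.4]], [[33, -18, 0], [0, 0, -8.4]]]'

```text
t: 21.82
tool_pos: [0.4485, 0.0036, 0.1289]
eef_rot: [3.14, 0.001, 1.172]
contact_force: [0.3, 0.0, -1.2]
width: 0.165
grasp_force: 59.2
```

Emit:
play_rows --plan '[[[36, -12, 0], [0, 0, -8.4]], [[37, -7, 0], [0, 0, -8.4]], [[38, -2, 0], [0, 0, -8.4]], [[0, 0, 0], [0, 0, 0]], [[0, 0, 0], [0, 0, 0]]]'

```text
t: 22.45
tool_pos: [0.4559, 0.1158, 0.1281]
eef_rot: [-3.141, 0.001, 1.607]
contact_force: [-0.9, -0.5, -1.5]
width: 0.167
grasp_force: 59.2
```

```bash
python3 -c "
from p import *
plan([W(-42,100,63)])"
```

```text
t 22.45 pos [455.9 115.8 128.1] rpy [-1.80e+02  1.00e-01  9.21e+01] w 0.167 gf 59.2 F [-0.9 -0.5 -1.5]
[[0.0, 1.0, 33.0],[-0.0, 0.0, -0.0]],[[0.0, 0.0, 32.0],[-0.0, 0.1, -0.0]],
```

Emit:
play_rows --plan '[[[0, 0.8, 35], [0, 0.1, 0]], [[0, 0, 29.5], [0, 0, 0]], [[0, 0, 0], [0, 0, 0]], [[0, 0, 0], [0, 0, 0]]]'

```text
t: 22.95
tool_pos: [0.457, 0.1154, 0.064]
eef_rot: [-3.141, -0.001, 1.606]
contact_force: [0.3, -0.2, -1.1]
width: 0.162
grasp_force: 59.2
```

Emit:
play_rows --plan '[[[8, 0, 0], [0, 0, 0]], [[8, 0, 0], [0, 0, 0]], [[7, 0, 0], [0, 0, 0]], [[0, 0, 0], [0, 0, 0]]]'

```text
t: 23.45
tool_pos: [0.4561, 0.1398, 0.0635]
eef_rot: [-3.141, -0.001, 1.609]
contact_force: [0.1, 0.4, -1.1]
width: 0.168
grasp_force: 59.2
```

Emit:
play_rows --plan '[[[8, 0, 0], [0, 0, 0]], [[8, 0, 0], [0, 0, 0]], [[2, 0, 0], [0, 0, 0]], [[0, 0, 2], [0, 0, 0]], [[0, 0, 0], [0, 0, 0]]]'

```text
t: 24.08
tool_pos: [0.4552, 0.1569, 0.0612]
eef_rot: [-3.14, -0.001, 1.607]
contact_force: [0.3, -0.5, -1.0]
width: 0.166
grasp_force: 59.2
```

Emit:
play_rows --plan '[[[0, 0, 1], [0, 0, 0]], [[0, 0, 1], [0, 0, 0]], [[0, 0, 0], [0, 0, 0]], [[0, 0, 0], [0, 0, 0]]]'

```text
t: 24.58
tool_pos: [0.4554, 0.157, 0.0594]
eef_rot: [-3.141, -0.001, 1.607]
contact_force: [-1.0, -0.4, -0.7]
width: 0.165
grasp_force: 59.3
```

Emit:
play_rows --plan '[[[0, 0, 0], [0, 0, 0]], [[0, 0, 0], [0, 0, 0]], [[0, 0, 0], [0, 0, 0]]]' --fingers -0.24

```text
t: 24.95
tool_pos: [0.4555, 0.1571, 0.0594]
eef_rot: [-3.141, -0.001, 1.608]
contact_force: [0.1, 0.0, 0.0]
width: 0.379
grasp_force: 0.0
```

Emit:
play_rows --plan '[[[0, 0, -25], [0, 0, 0]], [[0, 0, -50], [0, 0, 0]], [[0, 0, -40], [0, 0, 0]], [[-40, 0, 0], [0, 0, 0]]]'

```text
t: 25.45
tool_pos: [0.4596, 0.1185, 0.1777]
eef_rot: [3.135, -0.002, 1.611]
contact_force: [-0.2, -0.0, -1.0]
width: 0.379
grasp_force: 0.0
```

```bash
python3 -c "
from p import *
plan([(.4453,-.2985,.09,45.1)])
crop('scene',110,200,370,170,2.15,'k6.png')"
```

```text
t 25.45 pos [459.6 118.5 177.7] rpy [ 1.796e+02 -1.000e-01  9.230e+01] w 0.379 gf 0.0 F [-0.2 -0.  -1. ]
[[-52.0, -4.0, 11.0],[0.0, -0.0, 5.9]],[[-52.0, 1.0, 11.0],[0.0, -0.0, 5.9]],[[-52.0, 7.0, 11.0],[0.0, -0.1, 5.9]],[[-51.0, 12.0, 11.0],[0.1, -0.0, 5.9]],[[-49.0, 17.0, 11.0],[0.0, -0.1, 5.9]],[[-47.0, 22.0, 11.0],[0.1, -0.0, 5.9]],[[-45.0, 27.0, 10.0],[0.0, -0.1, 5.9]],[[-41.0, 32.0, 11.0],[0.1, -0.0, 5.9]],
```

View pics/k6.png

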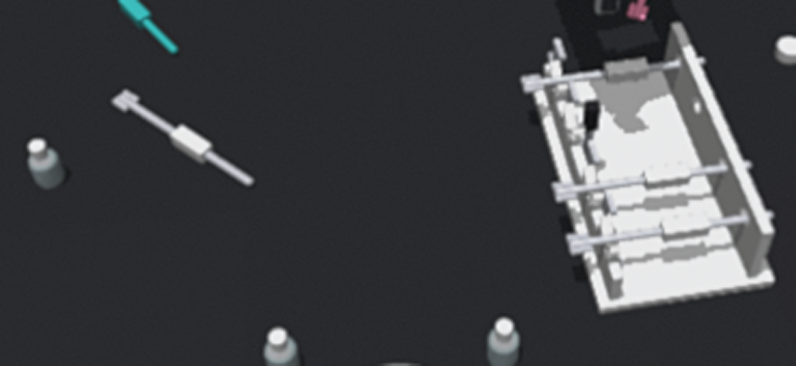

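Emit:
play_rows --plan '[[[-52, -4, 8], [0.2, 0, 5.9]], [[-52, 1, 8], [0.2, 0, 5.9]], [[-52, 7, 11], [0, 0, 5.9]], [[-51, 12, 11], [0, 0, 5.9]], [[-49, 17, 11], [0, 0, 5.9]]]' --fingers 0.2

```text
t: 26.12
tool_pos: [0.4457, -0.1454, 0.1249]
eef_rot: [-3.135, 0.003, 1.089]
contact_force: [1.0, -0.2, 1.2]
width: 0.6
grasp_force: 0.0
```

Emit:
play_rows --plan '[[[-47, 22, 12], [0, 0, 5.9]], [[-45, 27, 13], [0, 0, 5.9]], [[-41, 32, 14], [0, 0, 5.9]], [[0, 0, 0], [0, 0, 0]], [[0, 0, 0], [0, 0, 0]]]'

```text
t: 26.75
tool_pos: [0.4398, -0.2996, 0.0857]
eef_rot: [-3.134, 0.005, 0.783]
contact_force: [0.6, -0.2, 0.6]
width: 0.597
grasp_force: 0.0
```

```bash
python3 -c "
from p import *
plan([(.4453,-.2985,.0045,45.1)])"
```

```text
t 26.75 pos [ 439.8 -299.6   85.7] rpy [-179.6    0.3   44.9] w 0.597 gf 0.0 F [ 0.6 -0.2  0.6]
[[3.0, 2.0, 41.0],[-0.2, 0.1, -0.1]],[[2.0, 2.0, 40.0],[-0.2, 0.2, -0.1]],
```

Emit:
play_rows --plan '[[[3, 2, 41], [-0.4, 0.3, -0.2]], [[2, 1, 32], [0, 0, 0]], [[0, 0, 8], [0, 0, 0]], [[0, 0, 0], [0, 0, 0]]]'

```text
t: 27.25
tool_pos: [0.4459, -0.2977, 0.0053]
eef_rot: [3.141, -0.0, 0.789]
contact_force: [-0.3, 0.1, 0.1]
width: 0.6
grasp_force: 0.0
```

Emit:
play_rows --plan '[[[0, 0, 0], [0, 0, 0]], [[0, 0, 0], [0, 0, 0]], [[0, 0, 0], [0, 0, 0]], [[0, 0, 0], [0, 0, 0]], [[0, 0, 0], [0, 0, 0]]]' --fingers -1

```text
t: 27.88
tool_pos: [0.4463, -0.2988, 0.0064]
eef_rot: [3.139, -0.001, 0.787]
contact_force: [-0.3, 2.3, 6.6]
width: 0.163
grasp_force: 59.6
```

```bash
python3 -c "
from p import *
s=robot.read_state()
p=s['tool_pos'];plan([(p[0],p[1],.16,45.1), W(-90,40,160),W(-42,40,160)])"
```

```text
t 27.88 pos [ 446.3 -298.8    6.4] rpy [ 1.799e+02 -1.000e-01  4.510e+01] w 0.163 gf 59.6 F [-0.3  2.3  6.6]
[[0.0, 0.0, -51.0],[0.0, -0.0, -0.0]],[[0.0, 0.0, -51.0],[0.1, -0.0, -0.0]],[[0.0, 0.0, -52.0],[0.0, -0.1, -0.0]],
[[45.0, -30.0, -0.0],[0.0, 0.0, -6.7]],[[48.0, -24.0, -0.0],[0.0, 0.0, -6.7]],[[50.0, -19.0, -0.0],[0.0, 0.0, -6.7]],[[52.0, -13.0, -0.0],[0.0, 0.0, -6.7]],[[53.0, -6.0, -0.0],[0.0, 0.0, -6.7]],[[54.0, -0.0, -0.0],[0.0, 0.0, -6.8]],[[54.0, 5.0, -0.0],[0.0, 0.1, -6.7]],
[[47.6, 0.4, 0.0],[0.0, -0.0, -0.0]],
```

Emit:
play_rows --plan '[[[0, 0, -51], [0, 0, 0]], [[0, 0, -51], [0, 0, 0]], [[0, 0, -52], [0, 0, 0]], [[45, -30, 0], [0, 0, -6.7]], [[48, -24, 0], [0, 0, -6.7]]]'

```text
t: 28.5
tool_pos: [0.4674, -0.1924, 0.1606]
eef_rot: [3.138, -0.001, 1.023]
contact_force: [0.6, 0.9, -0.3]
width: 0.167
grasp_force: 59.0
```

Emit:
play_rows --plan '[[[50, -19, 0], [0, 0, -6.7]], [[52, -13, 0], [0, 0, -6.7]], [[53, -6, 0], [0, 0, -6.7]], [[54, 0, 0], [0, 0, -6.8]], [[54, 5, 0], [0, 0, -6.7]]]'

```text
t: 29.12
tool_pos: [0.5179, 0.0727, 0.1597]
eef_rot: [3.139, 0.0, 1.611]
contact_force: [0.6, -0.8, -0.4]
width: 0.166
grasp_force: 59.0
```

Emit:
play_rows --plan '[[[54, 0, 0], [0, 0, 0]], [[0, 0, 0], [0, 0, 0]], [[0, 0, 0], [0, 0, 0]]]'

```text
t: 29.5
tool_pos: [0.5153, 0.1249, 0.1593]
eef_rot: [3.141, 0.0, 1.608]
contact_force: [0.0, -0.5, -1.9]
width: 0.165
grasp_force: 59.0
```

```bash
python3 -c "
from p import *
plan([W(-36,40,110),W(-36,40,63.7)])"
```

```text
t 29.50 pos [515.3 124.9 159.3] rpy [179.9   0.   92.2] w 0.165 gf 59.0 F [ 0.  -0.5 -1.9]
[[-0.7, 1.1, 49.3],[0.1, 0.0, 0.0]],
[[0.1, 0.1, 46.3],[-0.0, 0.0, 0.0]],
```

Emit:
play_rows --plan '[[[-0.5, 1, 49], [0, 0, 0]], [[0, 0, 30], [0, 0, 0]], [[0, 0, 16.5], [0, 0, 0]], [[0, 0, 0], [0, 0, 0]], [[0, 0, 0], [0, 0, 0]]]'

```text
t: 30.12
tool_pos: [0.5174, 0.1242, 0.0645]
eef_rot: [3.139, -0.0, 1.607]
contact_force: [0.9, 0.2, -0.3]
width: 0.164
grasp_force: 59.0
```

Emit:
play_rows --plan '[[[6, 0, 0], [0, 0, 0]], [[6, 0, 0], [0, 0, 0]], [[6, 0, 0], [0, 0, 0]], [[0, 0, 0], [0, 0, 0]]]'

```text
t: 30.62
tool_pos: [0.5161, 0.1432, 0.0637]
eef_rot: [3.14, 0.0, 1.608]
contact_force: [-0.4, -0.3, -0.9]
width: 0.164
grasp_force: 59.0
```

Emit:
play_rows --plan '[[[8, 0, 0], [0, 0, 0]], [[7, 0, 0], [0, 0, 0]], [[2, 0, 0], [0, 0, 0]], [[0, 0, 2], [0, 0, 0]], [[0, 0, 0], [0, 0, 0]]]'

```text
t: 31.25
tool_pos: [0.5152, 0.1593, 0.0613]
eef_rot: [3.141, 0.0, 1.607]
contact_force: [0.6, 0.5, -1.1]
width: 0.165
grasp_force: 59.0
```

Emit:
play_rows --plan '[[[0, 0, 1], [0, 0, 0]], [[0, 0, 0.4], [0, 0, 0]], [[0, 0, 0], [0, 0, 0]], [[0, 0, 0], [0, 0, 0]]]'

```text
t: 31.75
tool_pos: [0.5155, 0.1594, 0.0603]
eef_rot: [3.141, 0.0, 1.608]
contact_force: [-1.4, -1.6, 2.8]
width: 0.168
grasp_force: 59.6
```

Emit:
play_rows --plan '[[[0, 0, 0], [0, 0, 0]], [[0, 0, 0], [0, 0, 0]], [[0, 0, 0], [0, 0, 0]]]' --fingers -0.24

```text
t: 32.12
tool_pos: [0.5154, 0.1595, 0.06]
eef_rot: [3.141, 0.0, 1.608]
contact_force: [-0.3, -0.6, 0.3]
width: 0.383
grasp_force: 0.0
```

Emit:
play_rows --plan '[[[0, 0, -25], [0, 0, 0]], [[0, 0, -50], [0, 0, 0]], [[0, 0, -45], [0, 0, 0]], [[0, 0, 0], [0, 0, 0]]]'

```text
t: 32.62
tool_pos: [0.5177, 0.1602, 0.1837]
eef_rot: [3.133, -0.002, 1.608]
contact_force: [-0.3, -0.0, -0.3]
width: 0.379
grasp_force: 0.0
```

```bash
python3 -c "
from p import *
plan([W(-66,12.5,180),W(-66,12.5,97)])
crop('scene',330,190,150,160,3.6,'k7.png')"
```

```text
t 32.62 pos [517.7 160.2 183.7] rpy [ 1.795e+02 -1.000e-01  9.210e+01] w 0.379 gf 0.0 F [-0.3 -0.  -0.3]
[[-33.0, 13.0, 2.0],[0.2, -0.0, -0.0]],[[-33.0, 12.0, 2.0],[0.3, -0.1, -0.0]],
[[0.0, 0.0, 41.0],[-0.0, 0.0, -0.0]],[[0.0, 0.0, 42.0],[-0.0, 0.0, -0.0]],
```

View pics/k7.png

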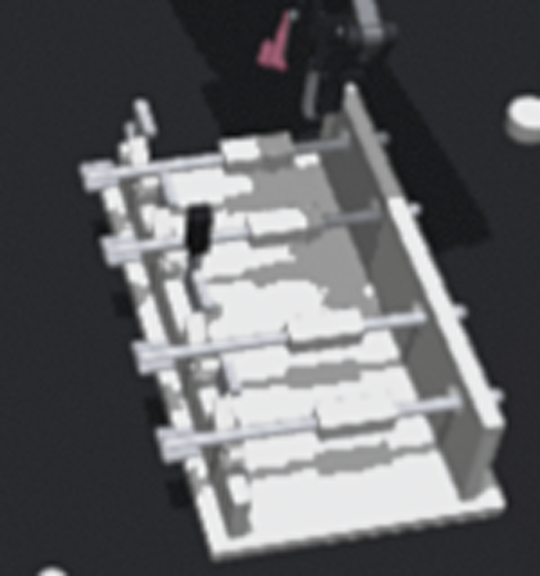

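Emit:
play_rows --plan '[[[-34, 13, 2], [0.3, 0, 0]], [[-34, 14, 2], [0.2, -0.1, 0]], [[0, 0, 0], [0, 0, 0]], [[0, 0, 0], [0, 0, 0]]]' --fingers 0

```text
t: 33.17
tool_pos: [0.5438, 0.0926, 0.1748]
eef_rot: [-3.131, 0.002, 1.607]
contact_force: [0.4, 0.8, -0.1]
width: 0.501
grasp_force: 0.0
```

Emit:
play_rows --plan '[[[0, 1.5, 38], [-0.5, 0.1, 0]], [[0, 0.5, 38], [0, 0, 0]], [[0, 0, 0], [0, 0, 0]], [[0, 0, 0], [0, 0, 0]]]'

```text
t: 33.67
tool_pos: [0.5468, 0.0932, 0.1008]
eef_rot: [3.14, 0.0, 1.608]
contact_force: [-0.1, -0.0, 0.4]
width: 0.5
grasp_force: 0.0
```

Emit:
play_rows --plan '[[[0, 0, 0], [0, 0, 0]], [[0, 0, 0], [0, 0, 0]], [[0, 0, 0], [0, 0, 0]], [[0, 0, 0], [0, 0, 0]], [[0, 0, 0], [0, 0, 0]]]' --fingers -1

```text
t: 34.3
tool_pos: [0.5473, 0.0928, 0.1017]
eef_rot: [3.138, -0.0, 1.608]
contact_force: [-1.2, 1.3, 5.9]
width: 0.146
grasp_force: 58.5
```

Emit:
play_rows --plan '[[[0, 8, 0], [0, 0, 0]], [[0, 8, 0], [0, 0, 0]], [[0, 7, 0], [0, 0, 0]], [[0, 0, 0], [0, 0, 0]], [[0, 0, 0], [0, 0, 0]]]'

```text
t: 34.92
tool_pos: [0.5704, 0.0938, 0.1017]
eef_rot: [3.138, -0.001, 1.607]
contact_force: [-0.9, 1.4, 6.1]
width: 0.148
grasp_force: 59.0
```

Emit:
play_rows --plan '[[[0, 1, 0], [0, 0, 0]], [[0, 1, 0], [0, 0, 0]], [[0, 0, 0], [0, 0, 0]], [[0, 0, 0], [0, 0, 0]]]'

```text
t: 35.42
tool_pos: [0.5705, 0.0938, 0.1016]
eef_rot: [-3.141, -0.0, 1.607]
contact_force: [-6.1, 1.7, 12.2]
width: 0.148
grasp_force: 59.8
```

Emit:
play_rows --plan '[[[0, -1, 0], [0, 0, 0]], [[0, 0, 0], [0, 0, 0]], [[0, 0, 0], [0, 0, 0]]]' --fingers 0

```text
t: 35.8
tool_pos: [0.5707, 0.0933, 0.1002]
eef_rot: [3.14, 0.0, 1.607]
contact_force: [0.1, -0.0, 0.3]
width: 0.499
grasp_force: 0.0
```

Emit:
play_rows --plan '[[[0, 0, 0], [0, 0, 0]], [[0, 0, -40], [0, 0, 0]], [[0, 0, -50], [0, 0, 0]], [[0, -40, -40], [0, 0, 0]], [[-50, -40, 0], [0, 0, 0]]]'

```text
t: 36.42
tool_pos: [0.4948, 0.043, 0.2332]
eef_rot: [3.134, -0.0, 1.611]
contact_force: [1.0, -2.0, -0.3]
width: 0.499
grasp_force: 0.0
```

Emit:
play_rows --plan '[[[-60, 0, 0], [0, 0, 0]], [[-60, 0, 0], [0, 0, 0]], [[0, 0, 0], [0, 0, 0]], [[0, 0, 0], [0, 0, 0]]]'

```text
t: 36.92
tool_pos: [0.4974, -0.0782, 0.2299]
eef_rot: [3.141, -0.0, 1.606]
contact_force: [0.0, -0.3, -0.2]
width: 0.503
grasp_force: 0.0
```

```bash
python3 -c "
from p import *
a=robot.read_camera('scene');b=robot.read_camera('top')
crop('scene',340,200,150,150,3.6,'a.png',a);crop('top',222,150,68,112,4.82,'b.png',b)
A=cv2.imread('pics/a.png')[:540,:470];B=cv2.imread('pics/b.png')[:540]
cv2.imwrite('pics/k8.png',np.hstack([A[:539],B[:539]]))"
```

```text
(no output)
```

View pics/k8.png

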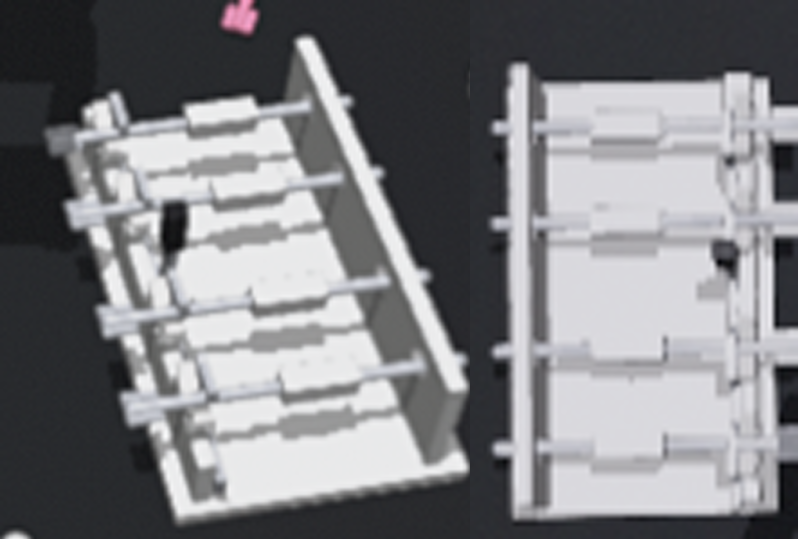

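All four shafts lie level with their plain ends through the plate. The knob is back at its shut place, top picture about (275, 202) px, and the robot is clear.

```bash
python3 -c "
from bench import robot
print(robot.job_done())"
```

```text
the job is handed in; nothing more can be done
None
```

I loaded all four white shafts into the rack and slid the keeper shut over them. In my pictures no glassware had moved, and I handed the job in at about 37 s. No verdict was returned.

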